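Gauge the wells of a dry-block incubator

TASK

Pull the incubator's drawer fully out, then gauge one well with every bore gauge that stands on the bench, each in the well whose size it fits, working from the smallest gauge to the largest: squeeze its pads, stand it on the floor of the well, let go so that the plungers spring out, push its lock pin in flush while it is down in the well, and only then lift it out. Stand the locked gauges upright on the black mat, push the drawer fully shut, and leave the other things on the bench alone.

Things in the scene. Friction and masses are not known exactly. Their poses are not given: they have to be found in the camera images.
- drawer (a joint): Drawer of the white bench-top incubator (housing 300 x 300 mm, 125 mm high). In m: 0 shut, grows as it is pulled out towards the robot, end stop 0.170; slides with about 2 N and stays where left. Carries an aluminium block with three round wells in a row, hidden by the housing when shut. Well centres are 75 mm behind the front panel (top edge 112 mm above table) and, when out, 95 mm before the housing.
- drawer_handle (a point): Middle of the drawer's steel bar handle: a level round bar 11 mm thick, 120 mm long, 85 mm above the table, its axis 35 mm in front of the front panel (29 mm free gap). Moves with the drawer. Axes: y along the bar, x points into the housing (the drawer pulls out along -x), z up.
- mat: Black rubber mat, 320 x 170 mm, 4 mm thick, flat on the table at the robot's right, fixed; origin at the centre of its underside, x along its length, z up.
- well_s (a point): Centre of the mouth of the smallest well, at the -y end of the row (drawer's own axes; neighbours 85 mm apart). Bore diameter 56.4 mm, flat floor 40 mm below the mouth; the mouth is 65 mm above the table. Moves with the drawer; axes as the handle's.
- gauge_s_mid (a point): The smallest bore gauge (may be absent), 122 mm tall, about 0.50 kg, upright on its flat foot. Point on its axis, 60 mm above its underside; z up its axis. Steel head 52 mm across, 34 mm high, a brass plunger to its own +y and -y; thin stem; black handle block 62 to 118 mm up, 32 mm along its x, squeeze pads on its y faces, lock pin on its +x face. May stand in its well at any turn.
- gauge_s_a (a joint): Smallest gauge: how far its +y squeeze pad and plunger (one piece) are out, in m: 0 squeezed in (plunger inside the head, which then enters its well), 0.004 to 0.006 against its well, 0.009 sprung out in the open. Pad 18 mm wide, 40 mm tall, centred 90 mm above the underside, outer face 17 mm from the axis at 0. A spring pushes it out with 1 to 4 N.
- gauge_s_b (a joint): The same for the smallest gauge's -y pad and plunger. Over the outsides the pads measure 34 mm squeezed in and 52 mm sprung out. Plungers' axis 18 mm above the underside.
- gauge_s_pin (a joint): Lock pin of the smallest gauge, in m: 0 sticking 10 mm out of the handle's own +x face (unlocked), 0.010 flush (locked). 14 x 16 mm, centred 90 mm above the underside. Goes in when the handle is pinched along its x with 20 to 40 N (needs about 13 N). Locked, the plungers spring out no further; it cannot be drawn out again, so push it only in the well.
- well_m (a point): Centre of the mouth of the middle well, in the middle of the row (drawer's own axes; neighbours 85 mm apart). Bore diameter 64.4 mm, flat floor 40 mm below the mouth; the mouth is 65 mm above the table. Moves with the drawer; axes as the handle's.
- gauge_m_mid (a point): The middle bore gauge (may be absent), 122 mm tall, about 0.56 kg, upright on its flat foot. Point on its axis, 60 mm above its underside; z up its axis. Steel head 60 mm across, 34 mm high, a brass plunger to its own +y and -y; thin stem; black handle block 62 to 118 mm up, 32 mm along its x, squeeze pads on its y faces, lock pin on its +x face. May stand in its well at any turn.
- gauge_m_a (a joint): Middle gauge: how far its +y squeeze pad and plunger (one piece) are out, in m: 0 squeezed in (plunger inside the head, which then enters its well), 0.004 to 0.006 against its well, 0.009 sprung out in the open. Pad 18 mm wide, 40 mm tall, centred 90 mm above the underside, outer face 17 mm from the axis at 0. A spring pushes it out with 1 to 4 N.
- gauge_m_b (a joint): The same for the middle gauge's -y pad and plunger. Over the outsides the pads measure 34 mm squeezed in and 52 mm sprung out. Plungers' axis 18 mm above the underside.
- gauge_m_pin (a joint): Lock pin of the middle gauge, in m: 0 sticking 10 mm out of the handle's own +x face (unlocked), 0.010 flush (locked). 14 x 16 mm, centred 90 mm above the underside. Goes in when the handle is pinched along its x with 20 to 40 N (needs about 13 N). Locked, the plungers spring out no further; it cannot be drawn out again, so push it only in the well.
- well_l (a point): Centre of the mouth of the largest well, at the +y end of the row (drawer's own axes; neighbours 85 mm apart). Bore diameter 72.4 mm, flat floor 40 mm below the mouth; the mouth is 65 mm above the table. Moves with the drawer; axes as the handle's.
- gauge_l_mid (a point): The largest bore gauge (may be absent), 122 mm tall, about 0.62 kg, upright on its flat foot. Point on its axis, 60 mm above its underside; z up its axis. Steel head 68 mm across, 34 mm high, a brass plunger to its own +y and -y; thin stem; black handle block 62 to 118 mm up, 32 mm along its x, squeeze pads on its y faces, lock pin on its +x face. May stand in its well at any turn.
- gauge_l_a (a joint): Largest gauge: how far its +y squeeze pad and plunger (one piece) are out, in m: 0 squeezed in (plunger inside the head, which then enters its well), 0.004 to 0.006 against its well, 0.009 sprung out in the open. Pad 18 mm wide, 40 mm tall, centred 90 mm above the underside, outer face 17 mm from the axis at 0. A spring pushes it out with 1 to 4 N.
- gauge_l_b (a joint): The same for the largest gauge's -y pad and plunger. Over the outsides the pads measure 34 mm squeezed in and 52 mm sprung out. Plungers' axis 18 mm above the underside.
- gauge_l_pin (a joint): Lock pin of the largest gauge, in m: 0 sticking 10 mm out of the handle's own +x face (unlocked), 0.010 flush (locked). 14 x 16 mm, centred 90 mm above the underside. Goes in when the handle is pinched along its x with 20 to 40 N (needs about 13 N). Locked, the plungers spring out no further; it cannot be drawn out again, so push it only in the well.
- beaker: Glass beaker, 76 mm across, 95 mm tall; a bystander, leave it alone. Origin at its underside.
- tube_rack: White rack of sample tubes, 120 x 70 mm, 100 mm tall; a bystander, leave it alone. Origin at its underside.
- reagent: Amber glass bottle, 70 mm across, 150 mm tall; a bystander, leave it alone. Origin at its underside.
- tip_box: Grey box of pipette tips with clear lid, 124 x 89 mm, 65 mm tall; a bystander, leave it alone. Origin at its underside.
- dishes: Stack of clear dishes, 90 mm across, 30 mm tall; a bystander, leave it alone. Origin at its underside.
- driver: Screwdriver lying flat, 170 mm long; a bystander, leave it alone.

How it is judged:
On the way, in this order (a step that is already met when the one before it is completed fails the run):
1. the drawer is pulled fully out (value of joint drawer above 0.155 m), for 0.2 s.
2. the smallest gauge stands on the floor of the smallest well, unlocked, its plungers sprung out against the bore (horizontal distance between gauge_s_mid and well_s below 0.006 m and z of gauge_s_mid in the frame of well_s below 0.027 m and value of joint gauge_s_a between 0.002 and 0.0078 m and value of joint gauge_s_b between 0.002 and 0.0078 m and value of joint gauge_s_pin below 0.003 m), for 0.2 s.
3. the smallest gauge is locked while it stands in the smallest well (horizontal distance between gauge_s_mid and well_s below 0.006 m and z of gauge_s_mid in the frame of well_s below 0.027 m and value of joint gauge_s_a between 0.002 and 0.0078 m and value of joint gauge_s_b between 0.002 and 0.0078 m and value of joint gauge_s_pin above 0.008 m), for 0.2 s.
4. the middle gauge stands on the floor of the middle well, unlocked, its plungers sprung out against the bore (horizontal distance between gauge_m_mid and well_m below 0.006 m and z of gauge_m_mid in the frame of well_m below 0.027 m and value of joint gauge_m_a between 0.002 and 0.0078 m and value of joint gauge_m_b between 0.002 and 0.0078 m and value of joint gauge_m_pin below 0.003 m), for 0.2 s.
5. the middle gauge is locked while it stands in the middle well (horizontal distance between gauge_m_mid and well_m below 0.006 m and z of gauge_m_mid in the frame of well_m below 0.027 m and value of joint gauge_m_a between 0.002 and 0.0078 m and value of joint gauge_m_b between 0.002 and 0.0078 m and value of joint gauge_m_pin above 0.008 m), for 0.2 s.
6. the largest gauge stands on the floor of the largest well, unlocked, its plungers sprung out against the bore (horizontal distance between gauge_l_mid and well_l below 0.006 m and z of gauge_l_mid in the frame of well_l below 0.027 m and value of joint gauge_l_a between 0.002 and 0.0078 m and value of joint gauge_l_b between 0.002 and 0.0078 m and value of joint gauge_l_pin below 0.003 m), for 0.2 s.
7. the largest gauge is locked while it stands in the largest well (horizontal distance between gauge_l_mid and well_l below 0.006 m and z of gauge_l_mid in the frame of well_l below 0.027 m and value of joint gauge_l_a between 0.002 and 0.0078 m and value of joint gauge_l_b between 0.002 and 0.0078 m and value of joint gauge_l_pin above 0.008 m), for 0.2 s.
At the end, for the whole second after the job is handed in: The drawer is shut to within 10 mm; every gauge present stands upright on the mat (its axis within the mat's outline, 10 mm in from the edge), its lock pin at least 8 mm in and each plunger between 2 and 7.8 mm out, as it was locked in its well (value of joint drawer below 0.01 m and value of joint gauge_s_a between 0.002 and 0.0078 m and value of joint gauge_s_b between 0.002 and 0.0078 m and value of joint each of gauge_s_pin, gauge_m_pin, gauge_l_pin above 0.008 m and angle between each of gauge_s_mid, gauge_m_mid, gauge_l_mid's own z axis and vertical below 0.12 rad and z of gauge_s_mid in the frame of mat between 0.055 and 0.072 m and x of gauge_s_mid in the frame of mat between -0.15 and 0.15 m and y of gauge_s_mid in the frame of mat between -0.075 and 0.075 m and value of joint gauge_m_a between 0.002 and 0.0078 m and value of joint gauge_m_b between 0.002 and 0.0078 m and z of gauge_m_mid in the frame of mat between 0.055 and 0.072 m and x of gauge_m_mid in the frame of mat between -0.15 and 0.15 m and y of gauge_m_mid in the frame of mat between -0.075 and 0.075 m and value of joint gauge_l_a between 0.002 and 0.0078 m and value of joint gauge_l_b between 0.002 and 0.0078 m and z of gauge_l_mid in the frame of mat between 0.055 and 0.072 m and x of gauge_l_mid in the frame of mat between -0.15 and 0.15 m and y of gauge_l_mid in the frame of mat between -0.075 and 0.075 m); the robot touches nothing.
It fails at once if a bystander is shifted more than 30 mm or knocked over (distance of any of beaker, tube_rack, reagent, tip_box, dishes, driver from where it was at the start of the episode above 0.03 m).
Of gauge_s, gauge_m, gauge_l only 2 to 3 are there at a start; the rules pass over those that are not, and their reading is None.
At some moment in a run one of gauge_s, gauge_m, gauge_l may be knocked a few centimetres aside while the robot is not near it.
It also fails if it takes over 210 s, if anything falls off the work surface, if the arm or the gripper's body presses on something with over 40 N, if the wrist force passes 120 N, or if a joint passes its speed limit or range.

ROBOT

A 7-joint arm with a two-finger parallel gripper is mounted at the origin on the work surface. World frame = base frame: x ahead of the robot, y to its left, z up, the work surface at z = 0. Lengths are in m, angles in rad, forces in N, time in s.
With the tool pointing down it reaches from about 0.425 to 0.95 m from the base axis. Payload 4.7 kg.
Tool frame: the origin (TCP) lies between the finger pads; the fingertips stand 25 mm ahead of it and the grasp point (between the pads) lies 6 mm ahead of it; z points along the fingers, y is the line along which they close (so a half turn about z gives the same grasp; the last joint's range is limited). The gripper opens to 85 mm and grips with 20 to 120 N. Pads are 22 mm wide; open, the fingers measure 114 mm over their backs; the gripper's body (76 mm by 85 mm) begins 54 mm behind the grasp point. The pads swing forward as they close: fully open they stand 13 mm farther back than shut.
Start: joints at [1.129, 0.469, -0.049, 1.532, 0.024, 1.141, -0.082], TCP at [0.271, -0.618, 0.256] pointing down, gripper open.
Joint ranges: [-2.59, 2.59], [-0.33, 1.99], [-1.39, 1.29], [0.1, 2.45], [-1.04, 4.18], [0.21, 1.99], [-2.66, 2.66]. Speed limits (rad/s): [2.57, 2.57, 3.14, 3.14, 3.14, 3.14, 3.14].

INTERFACE

Orientations are given as a 3x3 rotation matrix whose columns are the frame's x, y, z axes.
In Python, from rig import * gives the robot as it stands. Calls block until the motion is done:
- movep(position, orientation): joint-space move of the TCP to a pose.
- move_l(position, attitude=None, feed=0.15, until_force=None): straight line of the TCP; attitude=None keeps the orientation; feed is the mean speed in m/s. With until_force (N) it stops when the force on the tool has changed by that much, and returns True; else False.
- move_joints(angles): joint-space move.
- command_gripper(opening, newtons=None): finger opening in m; newtons is the grip in N (None keeps the last); returns when the fingers have stopped.
- sleep(seconds).
- inverse_kinematics(position, orientation): joint angles nearest the present ones, or None.
- sense(): the state.
- camera(name): name is "scene" or "side" or "wrist"; returns (picture, depth): 420x560x3 uint8, red, green, blue; 420x560 float32, m along the optical axis (not along the pixel's ray), 0 where there is no reading.
- camera_params(name): a dict with "K" (3x3 intrinsics, pixels), "position" and "rotation" of the camera in the world; the wrist camera has in their place "tool_from_camera" (4x4, takes a point from camera to tool coordinates, whose origin is the TCP and whose axes are the flange's). Camera axes: x right, y down, z forward; pixel columns grow to the right and rows downward; lengths in m; the calibration is good to about 2 mm. A picture is of the moment at which its call begins: read the wrist's pose just before it. camera_params takes no time and is no camera call.
A pose or a line that the arm cannot do raises Unreachable and nothing moves.
- finish_job(): hands the job in; it is judged then, once.
The state is a dict: "time_s": time; "joint_pos": joint angles; "qd": joint speeds; "joint_efforts": joint torques, N m; "position": TCP position; "tcp_rot": TCP orientation; "wrist_force": force on the tool from outside, world axes, zero at the start; "ft_torque": the same for the moment, N m; "finger_gap": finger opening in m; "gripper_force": force on a finger pad.
Only numpy, scipy, OpenCV 4.12 (cv2) and the standard library are available. Lean on these libraries where they do the work, as an engineer would, in place of code of your own. Each camera call takes 0.05 s, during which the arm holds its last target. There are 200 camera calls.

## Working session

There is one attempt and no reset: what is moved stays moved. The work goes in short steps, each a Python script; the robot and the scene stay as the last script left them, time stands still between calls to the robot, and variables do not carry over. Pictures are saved under pics/ and viewed, at most 14 in all, crops included, and the job is handed in when it is done.

```bash
ls; mkdir -p pics
python3 - <<'E'
from rig import *
import cv2, numpy as np
np.set_printoptions(precision=3,suppress=True)
for n in ["scene","side"]:
    p,d=camera(n); cv2.imwrite(f"pics/{n}0.png",p[:,:,::-1]); np.savez(f"{n}0.npz",p=p,d=d)
    c=camera_params(n); print(n,c)
print(camera_params("wrist")); s=sense(); print(s["time_s"],s["position"],s["tcp_rot"],s["finger_gap"])
E
```

```text
pics
scene {'K': array([[494.838,   0.   , 276.077],
       [  0.   , 494.838, 205.058],
       [  0.   ,   0.   ,   1.   ]]), 'position': array([ 1.118, -0.739,  1.129]), 'rotation': array([[ 0.792,  0.466, -0.395],
       [ 0.611, -0.591,  0.527],
       [ 0.012, -0.659, -0.752]])}
side {'K': array([[477.803,   0.   , 285.021],
       [  0.   , 477.803, 207.391],
       [  0.   ,   0.   ,   1.   ]]), 'position': array([0.426, 1.232, 0.934]), 'rotation': array([[-0.992, -0.085,  0.09 ],
       [-0.123,  0.565, -0.816],
       [ 0.019, -0.821, -0.571]])}
{'K': array([[322.901,   0.   , 277.871],
       [  0.   , 322.901, 208.17 ],
       [  0.   ,   0.   ,   1.   ]]), 'tool_from_camera': array([[-0.001, -0.958, -0.288,  0.072],
       [ 1.   , -0.001,  0.   , -0.   ],
       [-0.   , -0.288,  0.958, -0.117],
       [ 0.   ,  0.   ,  0.   ,  1.   ]])}
0.1 [ 0.271 -0.618  0.255] [[ 0.916  0.401 -0.001]
 [ 0.401 -0.916  0.002]
 [-0.    -0.002 -1.   ]] 0.08553400338922039
```

View pics/scene0.png

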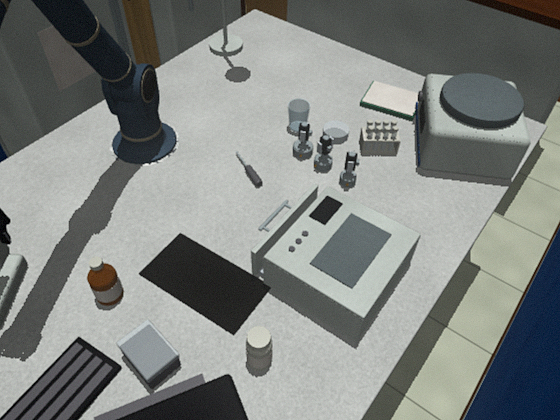

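View pics/side0.png

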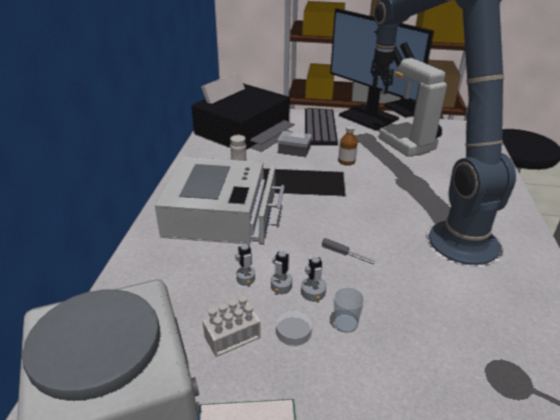

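The scene view shows three gauges at about (303,140), (323,152) and (348,168), with the beaker, dishes and tube rack behind them. The incubator handle is at (275,215) and the mat at (205,282). The side view agrees, with the gauges at (245,265), (282,270) and (315,278).

```bash
cat > h.py <<'E'
from rig import *
import cv2, numpy as np
np.set_printoptions(precision=4,suppress=True)
def cloud(n,d,pose=None):
    """world points (420,560,3) of a depth picture"""
    c=camera_params(n); K=c["K"]
    v,u=np.mgrid[:d.shape[0],:d.shape[1]]
    P=np.stack([(u-K[0,2])/K[0,0]*d,(v-K[1,2])/K[1,1]*d,d],-1)
    if n=="wrist":
        T=c["tool_from_camera"]; P=P@T[:3,:3].T+T[:3,3]; R,t=pose
    else: R,t=c["rotation"],c["position"]
    P=P@np.asarray(R).T+t; P[d<=0]=np.nan
    return P
def wrist(name):
    s=sense(); p,d=camera("wrist"); cv2.imwrite(f"pics/{name}.png",p[:,:,::-1])
    np.savez(f"{name}.npz",p=p,d=d,R=s["tcp_rot"],t=s["position"])
    return p,cloud("wrist",d,(s["tcp_rot"],s["position"]))
def down(a):
    """tool pointing down, closing line (tool y) at world angle a"""
    y=np.array([np.cos(a),np.sin(a),0]); z=np.array([0,0,-1.]); return np.stack([np.cross(y,z),y,z],1)
E
python3 - <<'E'
from h import *
for n in ["scene","side"]:
    f=np.load(f"{n}0.npz"); p,d=f["p"].astype(int),f["d"]; P=cloud(n,d); z=P[...,2]
    ok=np.isfinite(z)
    print(n,"table z",np.nanmedian(z[ok&(abs(z)<.03)]))
    m=((z>.02)&(z<.3)&ok&(P[...,0]>.2)&(P[...,0]<1.1)&(abs(P[...,1])<.7)).astype(np.uint8)
    k,l,st,_=cv2.connectedComponentsWithStats(m)
    for i in range(1,k):
        if st[i,4]<60: continue
        Q=P[l==i]; print("px",st[i,:4],st[i,4],"lo",np.percentile(Q,2,0),"hi",np.percentile(Q,98,0),"med",np.median(Q,0))
    dark=(p.max(2)<45)&(z<.03)&(z>-.02)&(P[...,0]>.2)&(P[...,0]<1)&(P[...,1]<0)&(P[...,1]>-.75)
    k,l,st,_=cv2.connectedComponentsWithStats(dark.astype(np.uint8)); i=1+np.argmax(st[1:,4])
    print("mat",cv2.minAreaRect(P[l==i][:,:2].astype(np.float32)),np.median(P[l==i][:,2]))
    # housing: top at z .125
    top=(abs(z-.125)<.006)&(P[...,0]>.3)&(P[...,0]<1.2)&(abs(P[...,1])<.6)
    k,l,st,_=cv2.connectedComponentsWithStats(top.astype(np.uint8)); i=1+np.argmax(st[1:,4])
    r=cv2.minAreaRect(P[l==i][:,:2].astype(np.float32)); print("housing",r,"\n",cv2.boxPoints(r))
E
```

```text
scene table z 0.0007038839939079722
px [362  77 169 101] 9484 lo [0.5572 0.4585 0.0219] hi [1.0387 0.6929 0.2082] med [0.8734 0.5608 0.1627]
px [288  99  26  58] 986 lo [0.3281 0.2576 0.0224] hi [0.4816 0.4219 0.121 ] med [0.3964 0.3515 0.0691]
px [314 121  36  48] 865 lo [0.4542 0.2512 0.0222] hi [0.5661 0.4672 0.1211] med [0.5293 0.2939 0.0327]
px [360 120  41  31] 924 lo [0.579  0.4102 0.0227] hi [0.7001 0.5052 0.1037] med [0.6404 0.4582 0.0631]
px [340 151  20  35] 412 lo [0.6238 0.2394 0.0221] hi [0.6671 0.2831 0.1243] med [0.6508 0.2567 0.0775]
px [246 165  17  19] 121 lo [0.3632 0.0721 0.0204] hi [0.4396 0.114  0.0289] med [0.4038 0.0921 0.0243]
px [251 184 170 156] 15236 lo [ 0.6263 -0.1887  0.0303] hi [0.9495 0.1036 0.1312] med [ 0.8079 -0.0796  0.1249]
px [  0 219  12  26] 201 lo [ 0.2436 -0.5811  0.2457] hi [ 0.2661 -0.5482  0.299 ] med [ 0.2576 -0.5706  0.2769]
px [ 87 257  36  47] 1134 lo [ 0.3625 -0.4962  0.0237] hi [ 0.411  -0.4341  0.1518] med [ 0.3943 -0.4696  0.0969]
px [  0 295  11  28] 156 lo [ 0.2006 -0.6781  0.0202] hi [ 0.2343 -0.6347  0.0507] med [ 0.2139 -0.6
[... 1954 characters left out ...]
 0.024 ] hi [0.3919 0.4255 0.0949] med [0.3576 0.4    0.0667]
px [203 296  58  57] 1763 lo [0.5707 0.4349 0.0226] hi [0.6922 0.5297 0.1008] med [0.6324 0.4828 0.0616]
px [276 311  37  31] 887 lo [0.4452 0.3945 0.0219] hi [0.5259 0.4764 0.0326] med [0.4855 0.4388 0.0291]
px [200 400  94  20] 927 lo [0.4661 0.6421 0.02  ] hi [0.6469 0.6964 0.024 ] med [0.5462 0.6729 0.0213]
mat ((0.5081357955932617, -0.2785215377807617), (0.25452739000320435, 0.17424342036247253), 3.294010877609253) 0.002677146924081275
housing ((0.8009520769119263, -0.03361360728740692), (0.2857993543148041, 0.30833545327186584), 1.804641604423523) 
 [[ 0.6533  0.116 ]
 [ 0.663  -0.1922]
 [ 0.9486 -0.1832]
 [ 0.9389  0.125 ]]
```

```bash
cat >> h.py <<'E'
def best(pos,a):
    """attitude with closing line a (mod pi) whose IK keeps the last joint nearest the middle"""
    c=[]
    for k in (0,1):
        q=inverse_kinematics(pos,down(a+k*np.pi))
        if q is not None: c.append((abs(q[6]),k))
    return down(a+min(c)[1]*np.pi)
def go(pos,a): R=best(pos,a); movep(pos,R); return R
E
python3 - <<'E'
from h import *
go([.50,.20,.36],1.57); print(sense()["joint_pos"]); wrist("w_g")
go([.53,-.03,.30],0.027); print(sense()["joint_pos"]); wrist("w_h"); print(sense()["time_s"],sense()["tcp_rot"])
E
```

```text
[ 0.4398  0.3659 -1.1607  1.67    0.3442  1.3347  0.789 ]
[ 0.6464  0.2914 -0.819   1.7834  0.2296  1.165  -0.2128]
4.15 [[-0.0311  0.9995  0.001 ]
 [ 0.9995  0.0311  0.001 ]
 [ 0.001   0.001  -1.    ]]
```

```bash
python3 -c "
import cv2,numpy as np
a=cv2.imread('pics/w_g.png');b=cv2.imread('pics/w_h.png');cv2.imwrite('pics/wboth.png',cv2.resize(np.vstack([a,b]),(448,672))[:,:] if 0 else cv2.resize(np.hstack([a,b]),(800,300)))"
```

```text
(no output)
```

View pics/w_g.png

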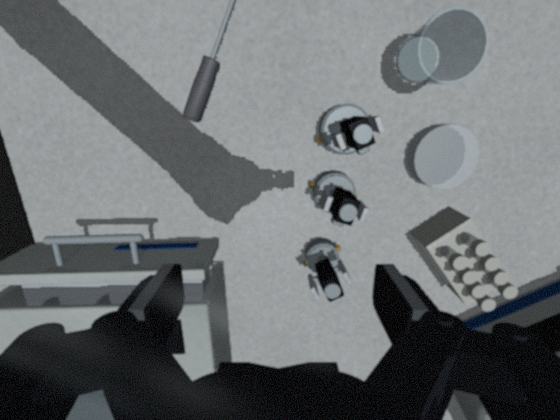

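View pics/w_h.png

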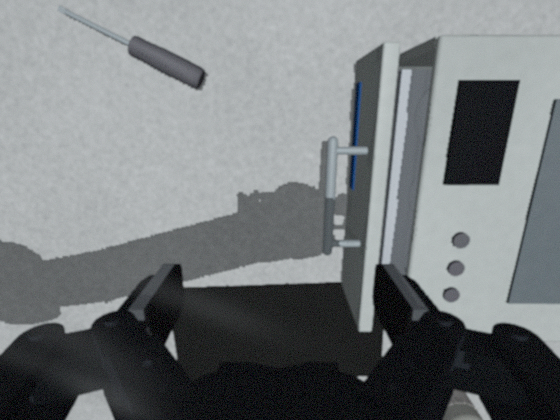

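The gauge view shows three gauges at (350,133), (340,200) and (327,270), with bright pads and pins. The handle view shows the bar from (333,140) to (327,250). The drawer already stands slightly open, because the panel is clear of the housing.

```bash
cat >> h.py <<'E'
def gauges(p,P,centres,r=.055):
    """per gauge: head-ring centre and radius (z 0.02..0.04), handle-top centre, bright pad/pin points"""
    V=p.astype(int).max(2); out=[]
    for c in centres:
        near=np.hypot(P[...,0]-c[0],P[...,1]-c[1])<r; z=P[...,2]
        cap=near&(z>.117)&(z<.13); pads=near&(z>.085)&(z<.1155)&(V>90); head=near&(z>.030)&(z<.038)
        out.append((cap,pads,head))
    return out
E
python3 - <<'E'
from h import *
f=np.load("w_h.npz"); p=f["p"]; P=cloud("wrist",f["d"],(f["R"],f["t"])); z=P[...,2]
m=(z>.075)&(z<.097)&(P[...,0]>.5)&(P[...,0]<.66)&(abs(P[...,1])<.12)
m[:,345:]=0
k,l,st,_=cv2.connectedComponentsWithStats(m.astype(np.uint8)); i=1+np.argmax(st[1:,4]); Q=P[l==i]
vx,vy,x0,y0=cv2.fitLine(Q[:,:2].astype(np.float32),cv2.DIST_L2,0,.01,.01).ravel()
print("bar px",st[i],"lo",np.percentile(Q,1,0),"hi",np.percentile(Q,99,0),"dir",vx,vy,"mid",x0,y0)
m=(abs(z-.112)<.004)&(P[...,0]<.70)&(P[...,0]>.58)&(abs(P[...,1])<.2); m[:,400:]=0
Q=P[m]; print("panel top",len(Q),cv2.minAreaRect(Q[:,:2].astype(np.float32)))
m=(abs(z-.125)<.004)&(P[...,0]<.75)&(P[...,0]>.6); m[260:]=0
Q=P[m]; print("housing",np.percentile(Q,1,0),[ (y,np.percentile(Q[abs(Q[:,1]-y)<.01][:,0],2)) for y in (-.05,0,.05,.1)])
f=np.load("w_g.npz"); p=f["p"]; P=cloud("wrist",f["d"],(f["R"],f["t"]))
C=[(.447,.297),(.536,.284),(.643,.267)]
for c,(cap,pads,head) in zip(C,gauges(p,P,C)):
    print(c,"cap",cap.sum(),P[cap].mean(0) if cap.any() else "")
    for nm,m in (("pads",pads),("head",head)):
        k,l,st,cen=cv2.connectedComponentsWithStats(m.astype(np.uint8))
        for i in range(1,k):
            if st[i,4]>5: print("  ",nm,st[i],P[l==i].mean(0))
    Q=P[head][:,:2].astype(np.float32); print("   head circle",cv2.minEnclosingCircle(Q))
E
python3 -c "
import cv2
a=cv2.imread('pics/w_g.png')[90:310,270:420];cv2.imwrite('pics/w_gz.png',cv2.resize(a,None,fx=2.7,fy=2.7,interpolation=3))"
```

```text
bar px [ 322  136   23  120 1372] lo [ 0.5779 -0.1044  0.0846] hi [0.6024 0.0202 0.0914] dir 0.04098967 -0.9991596 mid 0.5849336 -0.040471613
panel top 4440 ((0.6266756057739258, -0.04219995439052582), (0.01593564637005329, 0.2934642732143402), 1.4465638399124146)
housing [ 0.6592 -0.0893  0.1221] [(-0.05, np.float64(0.6624221762238286)), (0, np.float64(0.6608617185378645)), (0.05, np.float64(0.6595410255541763)), (0.1, np.float64(0.6586907108332813))]
(0.447, 0.297) cap 484 [0.451  0.2882 0.1201]
   pads [372 116  12  17 111] [0.4418 0.3093 0.1075]
   pads [335 134  11  17  99] [0.4609 0.2675 0.1085]
   pads [352 147  18   9  68] [0.4723 0.2965 0.0967]
   head [321 104  47  51 986] [0.446  0.2789 0.0332]
   head circle ((0.451504647731781, 0.2885972261428833), 0.03360273316502571)
(0.536, 0.284) cap 412 [0.5391 0.2777 0.12  ]
   pads [323 196   9  16  86] [0.5325 0.2561 0.1091]
   pads [356 203  13  20 103] [0.5467 0.2995 0.1066]
   pads [330 218  13   9  45] [0.5615 0.27   0.0964]
   head [336 152  15   3  30] [0.483  0.2872 0.0316]
   head [314 173  42  37 596] [0.5276 0.2749 0.0331]
   head [326 210   4   3   6] [0.5664 0.2696 0.032 ]
   head circle ((0.5251028537750244, 0.28205516934394836), 0.04499833658337593)
(0.643, 0.267) cap 330 [0.641  0.2638 0.1201]
   pads [340 270  12  15  75] [0.6305 0.2844 0.1081]
   pads [308 280  11  20  94] [0.6516 0.2436 0.1057]
   head [305 244  35  30 525] [0.6352 0.2623 0.0332]
   head circle ((0.6419070959091187, 0.26393264532089233), 0.025926247239112854)
```

View pics/w_gz.png

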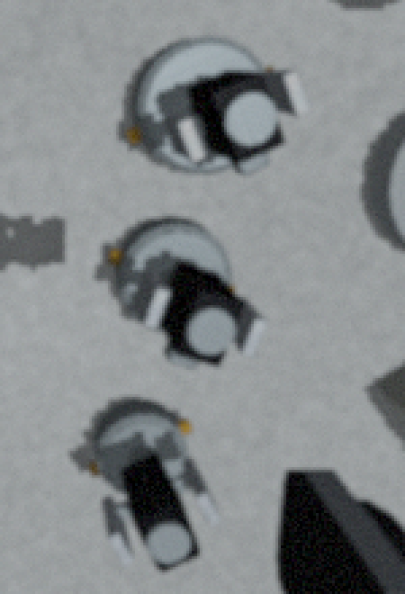

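L is at (0.451,0.288), M at (0.539,0.278) and S at (0.641,0.264), and the head radii confirm the sizes. L's pin points to about 24.6° and M's to about -18°. S's pin is probably at 27°, to be checked from closer. Next I pull the drawer.

Run:
```python
from h import *
th=.026; ex=np.array([np.cos(th),np.sin(th),0]); b=np.array([.5845,-.041,0])
R=best([.5845,-.041,.2],th)
movep(b+[0,0,.18],R); command_gripper(.026,40)
print("down hit",move_l(b+[0,0,.093],R,feed=.08,until_force=12),sense()["position"],sense()["wrist_force"])
command_gripper(.0,40); s=sense(); print("gap",s["finger_gap"],s["gripper_force"],s["position"])
print("stop",move_l(s["position"]-.152*ex,R,feed=.09,until_force=20)); s=sense(); print(s["position"],s["wrist_force"],s["time_s"],s["joint_pos"])
```

```text
down hit False [ 0.5853 -0.0409  0.0936] [0.9625 0.6639 3.7476]
gap 0.008952678047160646 38.96094024181366 [ 0.5851 -0.0409  0.0934]
stop True
[ 0.4427 -0.0449  0.0934] [ 1.6299  0.052  -1.1081] 8.3167 [ 0.6132  0.4296 -0.7313  2.1852  0.461   0.6737 -0.4127]
```

Run:
```python
from h import *
th=.026; s=sense(); R=s["tcp_rot"]; p=s["position"]
command_gripper(.026,40); move_l(p+[0,0,.1],feed=.2)
movep([.50,-.04,.30],R); p,P=wrist("w_w"); print(sense()["time_s"],sense()["joint_pos"])
```

```text
9.875 [ 0.7512  0.2449 -0.8823  1.8491  0.206   1.1405 -0.1758]
```

View pics/w_w.png

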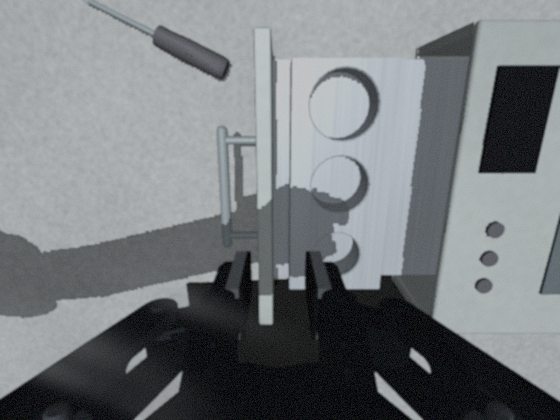

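Wells L at (343,105) and M at (339,180) are in full view. The smallest, near (342,255), is partly hidden by a finger.

```bash
cat > wells.py <<'E'
from h import *
from scipy.optimize import least_squares
def wells(name):
    f=np.load(name+".npz"); P=cloud("wrist",f["d"],(f["R"],f["t"])); z=P[...,2]
    top=(abs(z-.065)<.006).astype(np.uint8); print("top z",np.median(z[top>0]))
    hole=((z<.058)&np.isfinite(z)).astype(np.uint8)
    c=camera_params("wrist"); K=c["K"]; T=c["tool_from_camera"]; R=f["R"]@T[:3,:3]; o=f["R"]@T[:3,3]+f["t"]
    k,l,st,cen=cv2.connectedComponentsWithStats(hole)
    for i in range(1,k):
        if not 600<st[i,4]<8000: continue
        m=(l==i).astype(np.uint8); cn=max(cv2.findContours(m,0,cv2.CHAIN_APPROX_NONE)[0],key=len)[:,0]
        # keep contour pixels bordering block top
        nb=cv2.dilate(top,np.ones((5,5))); cn=np.array([q for q in cn if nb[q[1],q[0]]])
        if len(cn)<30: continue
        ray=np.c_[(cn-K[:2,2])/K[0,0],np.ones(len(cn))]@R.T
        X=o+ray*((.065-o[2])/ray[:,2])[:,None]
        s=least_squares(lambda v:np.hypot(X[:,0]-v[0],X[:,1]-v[1])-v[2],[*X[:,:2].mean(0),.03],loss="soft_l1",f_scale=.001)
        print(st[i],"n",len(cn),"centre",s.x[:2],"diam",2*s.x[2],"rms",np.sqrt(np.mean(s.fun**2)))
E
python3 -c "
from wells import *
wells('w_w')
f=np.load('w_w.npz'); P=cloud('wrist',f['d'],(f['R'],f['t']));z=P[...,2]
m=(z>.075)&(z<.097)&(P[...,0]>.40)&(P[...,0]<.47)&(abs(P[...,1])<.12); m[:,240:]=0;m[250:]=0
print('bar',np.median(P[m],0),np.percentile(P[m],[1,99],0))
m=(abs(z-.125)<.004)&(P[...,0]>.6)&(abs(P[...,1]+.04)<.02);print('housing',np.percentile(P[m][:,0],2))
"
```

```text
top z 0.06459199253766995
[ 309   69   68   71 3802] n 199 centre [0.5646 0.041 ] diam 0.06950431023687864 rms 0.0003398223681564141
[ 311  157   56   55 2397] n 155 centre [ 0.5669 -0.0427] diam 0.061128166199349375 rms 0.000423393352855315
[ 313  233   45   40 1152] n 87 centre [ 0.5696 -0.1264] diam 0.05197401230644374 rms 0.0004956263326045195
bar [ 0.4444 -0.039   0.089 ] [[ 0.4371 -0.1081  0.0846]
 [ 0.4586  0.016   0.0913]]
housing 0.6620208009488001
```

```bash
cat >> h.py <<'E'
def look(name,c):
    """fresh wrist picture: axis (cap centre) and pad-to-pad angle (mod pi), pin points of the gauge near c"""
    p,P=wrist(name); cap,pads,head=gauges(p,P,[c])[0]
    if cap.sum()<100: print("NO CAP",cap.sum()); return None
    ax=P[cap].mean(0)[:2]
    k,l,st,_=cv2.connectedComponentsWithStats(pads.astype(np.uint8))
    q=[(st[i,4],P[l==i].mean(0)) for i in range(1,k) if st[i,4]>15]
    for n,v in q: print("   blob",n,v,"rel",(v[:2]-ax)*1e3,"ang",np.degrees(np.arctan2(*(v[:2]-ax)[::-1])))
    pr=[(abs(np.linalg.norm((u[1]+v[1])[:2]/2-ax))+abs(np.linalg.norm((u[1]-v[1])[:2])-.047),u[1],v[1]) for i,u in enumerate(q) for v in q[:i]]
    e,u,v=min(pr,key=lambda t:t[0]); a=np.arctan2(*(u-v)[:2][::-1])%np.pi
    print(name,"axis",ax,"pad angle",np.degrees(a),"err",e,"t",sense()["time_s"]); return ax,a
E
python3 - <<'E'
from h import *
c=np.array([.641,.2638]); R=go([*c,.26],np.radians(117.3)); command_gripper(.066,25)
ax,a=look("s1",c); s=sense(); print(s["joint_pos"],s["position"],s["time_s"])
E
python3 -c "
import cv2
a=cv2.imread('pics/s1.png')[120:300,190:370];cv2.imwrite('pics/s1z.png',cv2.resize(a,None,fx=3,fy=3,interpolation=3))"
```

```text
blob 128 [0.6306 0.2858 0.1089] rel [-9.7951 20.7553] ang 115.26410525034792
   blob 148 [0.6521 0.2453 0.1088] rel [ 11.6785 -19.7136] ang -59.357214567767535
   blob 42 [0.6624 0.2768 0.0973] rel [22.011  11.7471] ang 28.088440287088503
s1 axis [0.6404 0.265 ] pad angle 117.95124986532798 err 0.002262966431903018 t 11.6667
[ 0.2211  0.7878 -1.1928  1.4378  0.7318  1.4043  1.0622] [0.641  0.2636 0.2602] 11.6667
```

View pics/s1z.png

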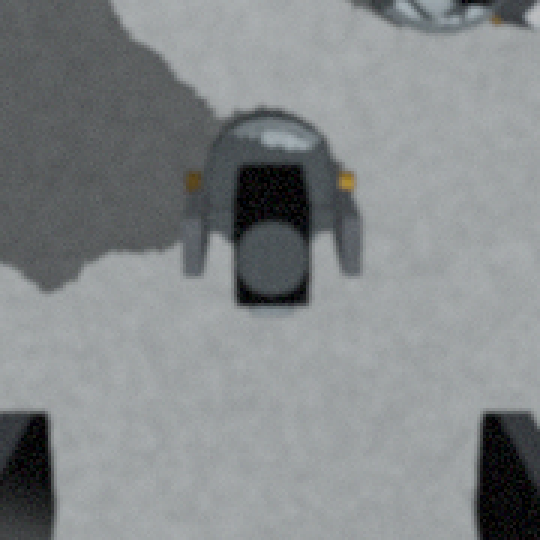

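The crop shows S's pin on the far side, at about (275,310), which is the +28° direction, so the estimate holds. I pick S and insert it with its x axis along the drawer axis.

```bash
cat >> h.py <<'E'
TH=.0275
WELL={"s":np.array([.5693,-.1277]),"m":np.array([.567,-.0427]),"l":np.array([.5647,.0423])}
def turn(R,da):
    c,s=np.cos(da),np.sin(da); return np.array([[c,-s,0],[s,c,0],[0,0,1]])@R
def pick(ax,a):
    R=best([*ax,.26],a); movep([*ax,.20],R)
    print("pick hit",move_l([*ax,.096],R,feed=.12,until_force=10)); command_gripper(.02,35)
    s=sense(); print("grip gap",s["finger_gap"],"F",s["gripper_force"],"pos",s["position"])
    move_l([*ax,.28],R,feed=.25); return R
def insert(w,a,R,off=(0,0)):
    """carry gauge (its y at closing angle a, mod pi) to well w, turned so its y lies along the row"""
    d=(np.pi/2+TH-a+np.pi/2)%np.pi-np.pi/2
    R2=turn(R,d); c=WELL[w]+off; movep([*c,.28],R2); move_l([*c,.175],R2,feed=.2)
    hit=move_l([*c,.117],R2,feed=.04,until_force=8); s=sense()
    print("insert hit",hit,"pos",s["position"],"F",s["wrist_force"],"gap",s["finger_gap"],"t",s["time_s"]); return R2
E
python3 - <<'E'
from h import *
ax=np.array([.6408,.2650]); a=np.radians(117.8)
R=pick(ax,a); R2=insert("s",a,R); print(sense()["joint_pos"])
E
```

```text
pick hit False
grip gap 0.031475363071083916 F 35.8834308385849 pos [0.6414 0.2658 0.0977]
insert hit True pos [ 0.5695 -0.1277  0.1227] F [0.6017 0.1778 5.5434] gap 0.03167517860251105 t 17.6583
[ 0.9153  0.7683 -1.1279  1.8385  0.7959  1.073   1.0723]
```

```bash
sed -i 's/def look(name,c):/def look(name,c,dz=0):/; s/p,P=wrist(name); cap/p,P=wrist(name); P[...,2]-=dz; cap/' h.py
python3 - <<'E'
from h import *
s=sense(); R=s["tcp_rot"]; c=WELL["s"]
command_gripper(.066,30); sleep(.4); move_l([*c,.24],R,feed=.25)
d=min((-np.pi/2,np.pi/2),key=lambda d:abs((inverse_kinematics([*c,.24],turn(R,d)) or [0]*6+[9])[6]) if not isinstance(inverse_kinematics([*c,.24],turn(R,d)),np.ndarray) else abs(inverse_kinematics([*c,.24],turn(R,d))[6]))
movep([*c,.27],turn(R,d)); print(sense()["joint_pos"]); look("s2",c,.025)
E
python3 -c "
import cv2
a=cv2.imread('pics/s2.png')[100:300,180:380];cv2.imwrite('pics/s2z.png',cv2.resize(a,None,fx=2.5,fy=2.5,interpolation=3))"
```

```text
[ 0.8092  0.4473 -0.8922  1.7057  0.3734  1.1715 -0.1552]
   blob 303 [ 0.5684 -0.1087  0.103 ] rel [-0.4184 18.786 ] ang 91.27589129243984
   blob 159 [ 0.5907 -0.1266  0.0969] rel [21.8282  0.8664] ang 2.2730255062310123
   blob 204 [ 0.5695 -0.1467  0.108 ] rel [  0.6103 -19.251 ] ang -88.18411157522344
s2 axis [ 0.5689 -0.1275] pad angle 91.54922483555458 err 0.009200693261801982 t 20.3667
```

View pics/s2z.png

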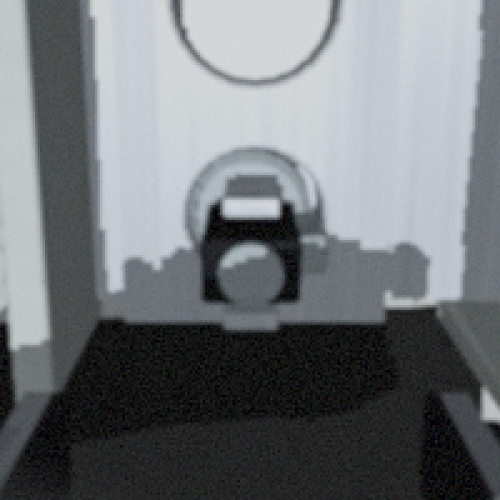

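S stands upright in its well at (0.5689,-0.1275), with the pin pointing at the housing. I pinch it in small steps, keeping the finger opposite the pin against the handle.

```bash
cat >> h.py <<'E'
def lock(ax,pin,R):
    """pinch along gauge x; pin = world angle of the pin"""
    e=np.array([np.cos(pin),np.sin(pin)]); P=lambda g,z:[*(ax+e*(-.016+g/2)),z]
    command_gripper(.058,30); g=.044; move_l(P(g,.20),R,feed=.25)
    print("lock down hit",move_l(P(g,.121),R,feed=.12,until_force=10))
    for g in (.044,.041,.038,.035,.032):
        move_l(P(g,.121),R,feed=.05); command_gripper(g,30)
        s=sense(); print("  g",g,"gap",s["finger_gap"],"grip",s["gripper_force"],"F",s["wrist_force"])
    command_gripper(.02,38); sleep(.3); s=sense(); print("locked gap",s["finger_gap"],s["gripper_force"],s["position"],s["wrist_force"],s["time_s"])
E
python3 - <<'E'
from h import *
lock(np.array([.5689,-.1275]),TH,sense()["tcp_rot"])
E
```

```text
lock down hit False
  g 0.044 gap 0.04414779403394031 grip 0.0 F [-0.5204 -0.418  -0.5375]
  g 0.041 gap 0.04089518912521801 grip 7.249050512909889 F [ 1.9224 -0.3029  1.2216]
  g 0.038 gap 0.03817022647511009 grip 8.14149096608162 F [-0.9529 -0.1187  6.3939]
  g 0.035 gap 0.03518027590559206 grip 7.871576249599457 F [-0.1189  0.5758  6.996 ]
  g 0.032 gap 0.031823770389486555 grip 9.711430370807648 F [0.434  0.3459 7.6775]
locked gap 0.03181301741958456 37.637433260679245 [ 0.5688 -0.1274  0.1218] [0.4024 0.4751 8.7473] 24.7833
```

```bash
python3 - <<'E'
from h import *
command_gripper(.02,40); sleep(.3); print(sense()["finger_gap"])
command_gripper(.058,30); c=WELL["s"]; move_l([*c,.27],feed=.3); look("s3",c,.025)
E
python3 -c "
import cv2
a=cv2.imread('pics/s3.png')[130:260,220:340];cv2.imwrite('pics/s3z.png',cv2.resize(a,None,fx=3.5,fy=3.5,interpolation=3))"
```

```text
0.03147714773537767
   blob 283 [ 0.5667 -0.1085  0.104 ] rel [-0.6062 19.2186] ang 91.80649882276917
   blob 193 [ 0.5677 -0.1466  0.1082] rel [  0.4046 -18.9562] ang -88.7773133249008
s3 axis [ 0.5673 -0.1277] pad angle 91.51663836389002 err 0.008977187046607696 t 26.375
```

View pics/s3z.png

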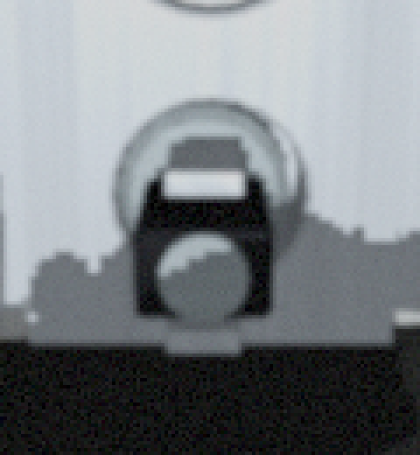

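The pin is gone from S's handle face, so it is flush, and the plungers are still out. I lift S to the mat, then look at M.

```bash
cat >> h.py <<'E'
MAT=np.array([.536,-.2787]); MY=np.radians(3.83)
def to_mat(ax,R,slot):
    c=MAT+slot*np.array([np.cos(MY),np.sin(MY)])
    move_l([*ax,.20],R,feed=.3); move_l([*ax,.121],R,feed=.15,until_force=10); command_gripper(.02,40)
    print("lift gap",sense()["finger_gap"]); move_l([*ax,.28],R,feed=.12); print("F lifted",sense()["wrist_force"],sense()["finger_gap"])
    movep([*c,.28],R); move_l([*c,.13],R,feed=.25)
    print("mat hit",move_l([*c,.097],R,feed=.05,until_force=6),sense()["position"]); command_gripper(.048,30); move_l([*c,.28],R,feed=.3); print("placed",c,sense()["time_s"])
E
python3 - <<'E'
from h import *
to_mat(np.array([.568,-.1276]),sense()["tcp_rot"],.09)
c=np.array([.539,.278]); go([*c,.26],np.radians(71.9)); command_gripper(.066,25); look("m1",c); print(sense()["joint_pos"])
E
```

```text
lift gap 0.031189999860843094
F lifted [-0.221   0.4523 -4.5654] 0.03155156725733285
mat hit True [ 0.6254 -0.2728  0.1013]
placed [ 0.6258 -0.2727] 32.2917
   blob 153 [0.5443 0.3014 0.1091] rel [ 6.6859 22.0475] ang 73.13004229522808
   blob 101 [0.531  0.2573 0.1095] rel [ -6.6329 -22.0588] ang -106.73561544834367
   blob 30 [0.562  0.2711 0.0972] rel [24.303  -8.2554] ang -18.76191183527089
m1 axis [0.5377 0.2794] pad angle 73.19720691689386 err 0.0009536952676270122 t 34.6667
[ 0.238   0.6275 -1.1767  1.6559  0.603   1.273   0.1968]
```

```bash
cat >> h.py <<'E'
def release(w,R,name):
    c=WELL[w]; command_gripper(.066,30); sleep(.4); move_l([*c,.24],R,feed=.25)
    q=[(abs(v[6]),d) for d in (-np.pi/2,np.pi/2) if (v:=inverse_kinematics([*c,.27],turn(R,d))) is not None]
    R2=turn(R,min(q)[1]); movep([*c,.27],R2); print(sense()["joint_pos"]); return R2,look(name,c,.025)
E
python3 - <<'E'
from h import *
a=np.radians(72.9); R=pick(np.array([.538,.2792]),a); R2=insert("m",a,R)
if sense()["position"][2]<.127: release("m",R2,"m2")
E
```

```text
pick hit False
grip gap 0.031870031843609856 F 35.45831233263016 pos [0.5386 0.28   0.0975]
insert hit True pos [ 0.5673 -0.0427  0.1225] F [ 1.7884 -0.4036  6.2606] gap 0.031610547435620424 t 40.4083
[ 0.6962  0.4292 -0.9218  1.7384  0.369   1.1614 -0.3041]
   blob 302 [ 0.5662 -0.0238  0.1032] rel [-0.3804 18.8968] ang 91.15332698326674
   blob 139 [ 0.5885 -0.0415  0.0971] rel [21.946   1.1514] ang 3.0032780658006066
   blob 192 [ 0.5671 -0.062   0.1085] rel [  0.5281 -19.369 ] ang -88.43811536126897
m2 axis [ 0.5666 -0.0427] pad angle 91.36014413659888 err 0.00897081146414042 t 43.1167
```

Same signature as S, so M is on the floor of its well. I lock it, check the pin, carry it to the mat, then look at L.

Run:
```python
from h import *
R=sense()["tcp_rot"]; lock(np.array([.5666,-.0427]),TH,R)
command_gripper(.02,40); sleep(.3); g=sense()["finger_gap"]; print(g)
command_gripper(.058,30); c=WELL["m"]; move_l([*c,.27],R,feed=.3); ax,_=look("m3",c,.025)
if g<.0325:
    to_mat(ax,R,0)
    c=np.array([.451,.288]); go([*c,.26],np.radians(114.6)); command_gripper(.066,25); look("l1",c); print(sense()["joint_pos"])
```

```text
lock down hit False
  g 0.044 gap 0.04366245058561246 grip 0.0 F [ 0.1346 -0.4598  0.0497]
  g 0.041 gap 0.04117492564722689 grip 6.935662776231766 F [1.8869 0.4638 1.4947]
  g 0.038 gap 0.03802033177198327 grip 6.125460863113403 F [ 4.314  -0.0197  4.8134]
  g 0.035 gap 0.035122590421699004 grip 6.070273295044899 F [ 3.8667 -0.1614  6.3041]
  g 0.032 gap 0.03203385537651302 grip 7.872453331947327 F [ 3.4793 -0.6965  6.2684]
locked gap 0.031712342234669726 38.17660465836525 [ 0.5672 -0.0426  0.1218] [3.5653 0.0764 7.0452] 47.5333
0.03189576823389689
   blob 282 [ 0.5653 -0.0237  0.1033] rel [-0.4487 18.7977] ang 91.36725812878568
   blob 185 [ 0.5661 -0.0619  0.1085] rel [  0.4374 -19.3469] ang -88.70475351978115
m3 axis [ 0.5657 -0.0425] pad angle 91.33073446754136 err 0.009119782982255591 t 49.125
lift gap 0.03150455441949785
F lifted [-1.0079 -1.3134 -5.7225] 0.031312708867587434
mat hit True [ 0.5357 -0.2788  0.1012]
placed [ 0.536  -0.2787] 55.3167
   blob 161 [0.4264 0.2956 0.1089] rel [-8.96   20.8997] ang 113.20557655239871
   blob 105 [0.4452 0.2539 0.1096] rel [  9.8865 -20.7905] ang -64.56759721298388
   blob 16 [0.4595 0.2828 0.0974] rel [24.1645  8.1011] ang 18.533673004477382
l1 axis [0.4353 0.2747] pad angle 114.32585486889485 err 0.0017142076530481391 t 57.7417
[ 0.3011  0.5696 -1.3205  1.8145  0.5873  1.2315  0.8066]
```

L has been knocked about 20 mm, to (0.4355,0.2747). I use the fresh pose.

Run:
```python
from h import *
a=np.radians(114.3); R=pick(np.array([.4356,.2747]),a); R2=insert("l",a,R)
if sense()["position"][2]<.127: release("l",R2,"l2")
```

```text
pick hit False
grip gap 0.03178329046768676 F 34.913045167922974 pos [0.4361 0.2753 0.0972]
insert hit True pos [0.565  0.0423 0.1222] F [ 0.6435 -1.3219  5.0878] gap 0.03160068619519419 t 63.3083
[ 0.4781  0.3911 -0.8153  1.7469  0.3098  1.1397 -0.4028]
   blob 274 [0.5638 0.0614 0.1043] rel [-0.4729 18.9071] ang 91.43267520594863
   blob 58 [0.5857 0.0475 0.0966] rel [21.4913  4.9299] ang 12.919555723772644
   blob 162 [0.5646 0.0225 0.1092] rel [  0.3918 -19.9759] ang -88.87645814365689
l2 axis [0.5642 0.0425] pad angle 91.27386883730753 err 0.00864336120750261 t 66.0333
```

Run:
```python
from h import *
R=sense()["tcp_rot"]; lock(np.array([.5642,.0425]),TH,R)
command_gripper(.02,40); sleep(.3); g=sense()["finger_gap"]; print(g)
command_gripper(.058,30); c=WELL["l"]; move_l([*c,.27],R,feed=.3); ax,_=look("l3",c,.025)
if g<.0325:
    to_mat(ax,R,-.09)
    ex=np.array([np.cos(.026),np.sin(.026),0]); b=np.array([.4435,-.0449,0]); Rh=best([*b[:2],.2],.026)
    movep(b+[0,0,.22],Rh); wrist("h2"); command_gripper(.026,40)
    print("down hit",move_l(b+[0,0,.093],Rh,feed=.08,until_force=12),sense()["position"])
```

```text
lock down hit False
  g 0.044 gap 0.04420842908631555 grip 0.0 F [-0.2248  0.5053  0.0576]
  g 0.041 gap 0.04088920185160224 grip 6.899770572781563 F [ 2.6007 -0.8358  1.4306]
  g 0.038 gap 0.03834974761963055 grip 6.155108660459518 F [2.8465 0.0117 4.5909]
  g 0.035 gap 0.03502368010110766 grip 6.172361746430397 F [ 3.6984 -1.2562  6.3469]
  g 0.032 gap 0.03187641943012227 grip 8.021336272358894 F [ 4.079  -0.1023  6.7378]
locked gap 0.03191503593304854 38.05666655302048 [0.5647 0.0426 0.1219] [ 3.7722 -1.8124  8.5662] 70.45
0.03146347547646527
   blob 284 [0.5628 0.0613 0.1035] rel [-0.4348 18.8786] ang 91.31922570998714
   blob 146 [0.5637 0.0227 0.1094] rel [  0.4767 -19.6525] ang -88.61061120648067
l3 axis [0.5632 0.0424] pad angle 91.3550124283607 err 0.008845685967206545 t 72.0417
lift gap 0.031583288712029596
F lifted [-0.1634 -0.6761 -5.829 ] 0.031519909927232366
mat hit True [ 0.4459 -0.2848  0.1011]
placed [ 0.4462 -0.2847] 78.6
down hit True [ 0.4447 -0.0448  0.0948]
```

Run:
```python
from h import *
ex=np.array([np.cos(.026),np.sin(.026),0]); print(sense()["wrist_force"],sense()["finger_gap"])
command_gripper(0,40); s=sense(); print(s["finger_gap"],s["gripper_force"],s["position"],s["wrist_force"])
if .006<s["finger_gap"]<.014:
    print("shut",move_l(s["position"]+.185*ex,feed=.08,until_force=15)); s=sense(); print(s["position"],s["wrist_force"])
    command_gripper(.026,40); move_l(s["position"]+[0,0,.11],feed=.2)
    print("raised",sense()["position"]); p=sense()["position"]
    move_l([.52,p[1],.32],feed=.3); wrist("h3")
    movep([.50,-.25,.36],sense()["tcp_rot"]); wrist("end"); p,d=camera("scene"); cv2.imwrite("pics/end_s.png",p[:,:,::-1]); np.savez("end_s.npz",p=p,d=d); print(sense()["time_s"])
```

```text
[-0.1786 -0.9351  6.5883] 0.02593168601471568
0.009595246819970862 39.03325438499451 [ 0.4438 -0.0449  0.0943] [0.7767 0.2464 5.9878]
shut True
[ 0.6128 -0.0402  0.0944] [-1.3222 -0.9506  4.8044]
raised [ 0.6122 -0.0407  0.2031]
86.325
```

View pics/end_s.png

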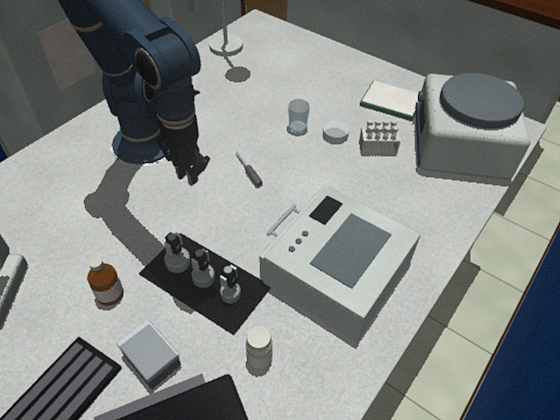

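View pics/end.png

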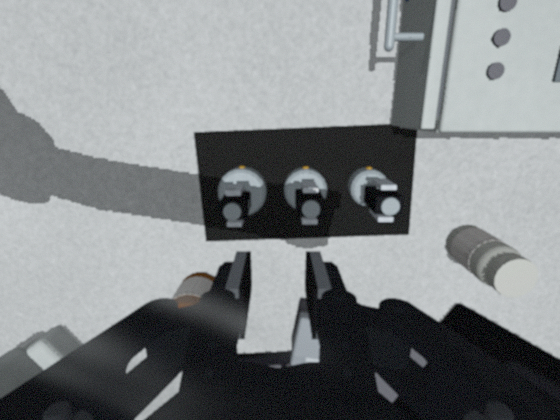

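All three gauges stand upright on the mat, at (235,190), (305,190) and (372,188) in the wrist view, and the drawer looks shut. A quick numeric check, then I hand in.

Run:
```python
from h import *
f=np.load("end.npz"); P=cloud("wrist",f["d"],(f["R"],f["t"])); z=P[...,2]
c,s=np.cos(MY),np.sin(MY); ok=True
for sl in (-.09,0,.09):
    e=MAT+sl*np.array([c,s]); m=(np.hypot(P[...,0]-e[0],P[...,1]-e[1])<.05)&(z>.12)&(z<.132)
    v=P[m].mean(0)[:2]-MAT; mc=np.array([c*v[0]+s*v[1],-s*v[0]+c*v[1]]); print("cap n",m.sum(),"mat xy",mc); ok&=m.sum()>100 and abs(mc[0])<.145 and abs(mc[1])<.07
f=np.load("h3.npz"); P=cloud("wrist",f["d"],(f["R"],f["t"])); z=P[...,2]
m=(z>.086)&(z<.095)&(P[...,0]>.57)&(P[...,0]<.635)&(abs(P[...,1])<.08); print("bar x",np.median(P[m][:,0]),m.sum())
ok&=abs(np.median(P[m][:,0])-.613)<.006
print(ok)
if ok: print(finish_job())
```

```text
cap n 484 mat xy [-0.0914 -0.0001]
cap n 488 mat xy [-0.0022 -0.0002]
cap n 506 mat xy [0.0861 0.    ]
bar x 0.6106272744588217 1041
True
the job is handed in; nothing more can be done
None
```

I handed the job in at about 86 s: all three gauges were gauged and locked in their wells (S, M, L) and stand upright on the mat, the drawer is shut and the bystanders were not touched; no verdict came back.

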